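Press the fence block onto the club-head gauge

TASK

Set up the club-head gauge: take the straight fence block, the loose grey block with an unbroken rail along its whole length, and press it onto the two bare studs of the steel gauge base until it is fully home, flat on the plate at both ends. Leave the notched block and the round-post block where they lie.

Things in the scene. Friction and masses are not known exactly. Their poses are not given: they have to be found in the camera images.
- fence: Loose grey fence block, 0.3 kg; sizes in mm. Lower body 116 (x) by 64 (y) by 36 high; on it, centred, an unbroken flat-topped rail 116 by 30 wide, from 36 to 66 above the underside: pinch it there across y, press on its top. Two square sockets 36 by 36, 30 deep, open below at x = -30 and +30. Origin: centre of the underside; x along the rail, z up. Both ends alike: either way round fits.
- seat (a point): Point on the top of the fixed steel base plate (20 mm thick), midway between its bare studs; x along the pair, z up. Studs at x = -30, +30: 33 mm dia for 9, then tapering to 14 at 28 high, guiding a block 10 mm off. Black rings at their feet hold a block 8 too high until pressed slowly (4 N each, then stay). Home: fence origin here, x parallel. A fixed stop block, 62 high, lies at y = -132 to -68.
- notched: Bystander: loose grey block, same lower body as the fence, but its rail (30 mm wide, to 66 high) has a 56 mm wide gap in the middle. Origin: centre of the underside, x along it, z up. The three loose blocks lie in a row on the table to the robot's left of the base plate, in any order.
- post: Bystander: loose grey block, same lower body as the fence, but with a round post in the middle, 28 mm in diameter and up to 66 mm high, instead of a rail. Origin: centre of the underside, x along it, z up. A loose club head, 56 mm high, stands unlisted beyond the blocks, at least 0.74 m ahead of the robot.
Things that resemble listed ones, but are neither listed nor needed, are in the scene too. What is shaped like the fence but blue or yellow is not meant.

How it is judged (in metres and radians):
At the end, for the whole second after the job is handed in: The fence block is on the two bare studs, pressed home: its underside within 3 mm of the plate, level within 0.04 rad (both ends down), within 10 mm and 10 degrees of the seat, released and at rest (z of fence in the frame of seat between -0.004 and 0.003 m and horizontal distance between fence and seat below 0.01 m and angle between the x axis of fence and the x axis of seat, either way round below 0.17 rad and angle between fence's own z axis and vertical below 0.04 rad and linear speed of fence below 0.02 m/s); the robot touches nothing.
It fails at once if the notched block was moved by more than 40 mm (distance of notched from where it was at the start of the episode above 0.04 m).
It fails at once if the round-post block was moved by more than 40 mm (distance of post from where it was at the start of the episode above 0.04 m).
It also fails if it takes over 48 s, if anything falls off the work surface, if the arm or the gripper's body presses on something with over 40 N, if the wrist force passes 120 N, or if a joint passes its speed limit or range.

ROBOT

A 6-joint arm with a two-finger parallel gripper is mounted at the origin on the work surface. World frame = base frame: x ahead of the robot, y to its left, z up, the work surface at z = 0. Lengths are in mm, angles in rad, forces in N, time in s.
With the tool pointing down it reaches from about 350 to 975 mm from the base axis. Payload 7.1 kg.
Tool frame: the origin (TCP) lies midway between the tips of the shut fingers; the grasp point (between the pads) lies ctrl.grip_point_offset behind it (ctrl.grip_point_offset is the distance from the TCP to the grasp point, in mm); z points along the fingers, y is the line along which they close (so a half turn about z gives the same grasp; the last joint's range is limited). The gripper opens to 88 mm and grips with 3 to 60 N. Pads are 20 mm wide; open, the fingers measure 115 mm over their backs; the gripper's body (75 mm by 178 mm) begins 61 mm behind the grasp point.
Start: joints at [-1.206, 0.423, 1.63, -0, 1.089, -0.019], TCP at [234.045, -579.506, 189.075] pointing down, gripper open.
Joint ranges: [-3, 3], [-0.9, 2.11], [0.09, 2.58], [-1.31, 4.45], [0.11, 2.69], [-2.54, 2.54]. Speed limits (rad/s): [2.39, 2.39, 3.01, 3.14, 3.14, 3.14].

INTERFACE

Orientations are given as a rotation vector (axis times angle).
In Python, from workcell import ctrl, get_image, close_job, finder gives the robot as it stands.
- The arm moves only by the tool servo_tool, never from a script. Its argument "deltas" is a list of rows, each a list of 2 entries, a list of its own where there are three numbers: the shift along the tool's x, y, z in mm, then the turn, a rotation vector about the tool's x, y, z in rad. A call has 1 to 5 rows; each row is the pose to reach, as a shift and turn from the pose commanded when the call began, along the tool's axes at that moment; what a row does not reach only later rows make up. A row lasts 1/12 s, in which the tool goes at most 41.7 mm and 7.16 degrees, less where a joint would pass 70% of its speed; a pose out of reach is approached as far as the arm can. A call with a gripper value outside its range is refused whole. "grip" is the closure, from -1 (fully open) to 1 (shut), so that 0 is half open, set as the call begins (left out, the last holds). The fingers move at their own pace and stop on an object; the grip force is fixed at half the most. Time passes only in rows, so rows that repeat a pose let the fingers close. It gives the time, the measured TCP pose, the force, the opening and the grip force at its end, in the units of the state.
- ctrl.get_obs(): the state, without advancing time (a new reading comes with each control period).
- get_image(name): name is "side" or "top"; returns a dict with "frame" (420x560x3 uint8, blue, green, red), "depth" (420x560 float32, mm along the optical axis (not along the pixel's ray), 0 where there is no reading), "K" (3x3 intrinsics, pixels), "pose" (4x4, takes a point from camera to world coordinates). Camera axes: x right, y down, z forward; pixel columns grow to the right and rows downward; lengths in mm; the calibration is good to about 2 mm. A picture is of the moment at which its call begins.
- close_job(): hands the job in; it is judged then, once.
Trained networks look in a picture, given as the dict that the camera call returned (one of the last four; its "shot" number tells which), for a name from the list of things; names that differ only in an ending like _2 or _b are one class to them, and where a whole thing is asked for, a point or a joint stands for the part that bears it (a point fixed in the world has none). Each returns a list of dicts, best first, with "score" (0 to 1); they miss things now and then, are a little off and sometimes report something else, mostly with a low value. They report only what shows in the picture. A call takes as long as a camera call. They do not tell look-alikes from the thing itself.
- finder.search_frame(query, picture): "rect" ([centre column, centre row, width, height] as shares, 0 to 1, of the picture: columns of its width, rows of its height, round what is visible of it).
- finder.silhouettes(query, picture): "mask" (420x560 bool, what is visible of it) and "rect" ([centre column, centre row, width, height] as shares, 0 to 1, of the picture: columns of its width, rows of its height, round what is visible of it).
The state is a dict: "t": time; "qpos": joint angles; "qvel": joint speeds; "joint_torque": joint torques, N m; "ee_pos": TCP position; "orientation": TCP orientation; "ft_force": force on the tool from outside, world axes, zero at the start; "moment": the same for the moment, N m; "width": finger opening in mm; "grasp_force": force on a finger pad.
Only numpy, scipy, OpenCV 4.12 (cv2) and the standard library are available. Lean on these libraries where they do the work, as an engineer would, in place of code of your own. Each camera call takes 0.05 s, during which the arm holds its last target. There are 200 camera calls.

## Working session

There is one attempt and no reset: what is moved stays moved. The work goes in short steps, Python scripts to look and compute and a tool call to move; the robot and the scene stay as the last step left them, time stands still between calls to the robot, and variables do not carry over. Pictures are saved under pics/ and viewed, at most 10 in all, crops included, and the job is handed in when it is done.

Besides the shell and the picture viewer there is one more tool, called after "Call:" as name([rows], argument=value, ...), one row to a line, values as JSON. servo_tool: Moves the arm, as the interface text tells. Its arguments: {"type":"object","properties":{"deltas":{"type":"array","items":{"type":"array"}},"grip":{"type":"number"}},"required":["deltas"]}

```bash
mkdir -p pics; ls; cat > h.py <<'E'
import numpy as np, cv2
from workcell import ctrl, get_image, close_job, finder
def cloud(p):
    d=p["depth"]; K=p["K"]; v,u=np.mgrid[:420,:560]
    c=np.stack([(u-K[0,2])/K[0,0]*d,(v-K[1,2])/K[1,1]*d,d,np.ones_like(d)],-1)
    w=(c@p["pose"].T)[...,:3]; w[d<=0]=np.nan; return w
E
python3 - <<'E'
from h import *
o=ctrl.get_obs(); print(o["t"],o["ee_pos"],o["orientation"],o["width"],ctrl.grip_point_offset)
for n in("side","top"):
    p=get_image(n); w=cloud(p); print(n,p["pose"].round(2).tolist(),p["K"].tolist())
    cv2.imwrite(f"pics/{n}0.png",p["frame"])
    np.savez(f"{n}0.npz",w=w,f=p["frame"],d=p["depth"],K=p["K"],P=p["pose"])
    for q in("fence","notched","post","seat"):
        for r in finder.silhouettes(q,p)[:4]:
            m=r["mask"]; pts=w[m]; pts=pts[~np.isnan(pts[:,0])]
            print(q,round(r["score"],2),(np.array(r["rect"])*[560,420,560,420]).round(),np.median(pts,0).round() if len(pts) else None, np.percentile(pts[:,2],[5,95]).round() if len(pts) else None)
E
```

```text
pics
0.0 [ 233.84382438 -578.93339085  188.28156946] [-3.08241133e+00 -5.98886760e-01  3.97321718e-04] 87.7955333162154 18.700000000000003
side [[0.93, -0.26, 0.24, 310.88], [-0.36, -0.69, 0.63, -384.03], [0.01, -0.67, -0.74, 635.86], [0.0, 0.0, 0.0, 1.0]] [[408.5940043288714, 0.0, 278.7462816387948], [0.0, 408.5940043288714, 206.5298522826184], [0.0, 0.0, 1.0]]
fence 0.85 [273. 229.  62.  47.] [475.  68.  41.] [ 7. 67.]
fence 0.68 [360. 265.  63.  71.] [589. -61.  37.] [ 7. 67.]
fence 0.63 [349. 194.  65.  61.] [648. 102.  38.] [ 7. 67.]
fence 0.62 [226. 309.  80.  63.] [347. -61.  44.] [ 6. 67.]
notched 0.88 [230. 135.  52.  46.] [482. 373.  36.] [ 3. 66.]
post 0.58 [233. 183.  63.  50.] [445. 219.  36.] [ 6. 65.]
seat 0.82 [384. 368. 166. 104.] [ 533. -232.   21.] [19. 82.]
top [[0.02, -1.0, 0.1, 434.36], [-1.0, -0.02, 0.03, 89.7], [-0.03, -0.1, -0.99, 810.57], [0.0, 0.0, 0.0, 1.0]] [[380.5148179351215, 0.0, 286.12846459645255], [0.0, 380.5148179351215, 210.60470977678514], [0.0, 0.0, 1.0]]
fence 0.92 [366. 291.  27.  61.] [350. -40.  56.] [33. 68.]
fence 0.87 [291. 142.  63.  59.] [652. 115.  48.] [16. 68.]
fence 0.84 [302. 227.  45.  61.] [480.  84.  39.] [34. 68.]
fence 0.77 [365. 170.  59.  65.] [597. -42.  47.] [14. 67.]
notched 0.6 [156. 219.  40.  59.] [486. 385.  37.] [12. 67.]
post 0.69 [232. 240.  40.  60.] [451. 231.  36.] [25. 66.]
seat 0.89 [470. 204. 112.  92.] [ 527. -257.   21.] [17. 80.]
```

View pics/side0.png

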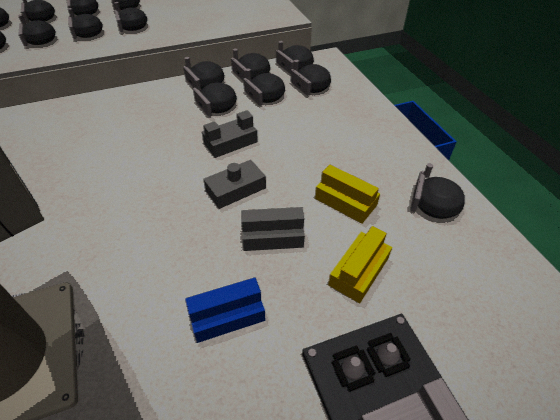

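View pics/top0.png

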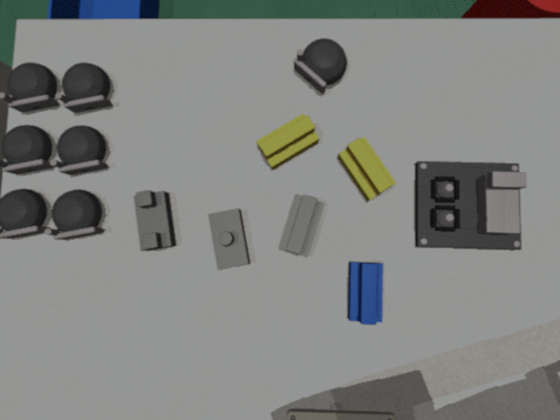

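The fence is the grey block at top-view (301,225) and side-view (273,229). The blue and yellow ones are look-alikes. The studs are at top-view (445,189) and (445,219), side-view (353,365) and (389,353). Next I'll measure both.

```bash
python3 - <<'E'
from h import *
for n,fc,sc in(("side",(273,229),(372,360)),("top",(301,225),(445,204))):
    z=np.load(f"{n}0.npz"); w=z["w"]; v,u=np.mgrid[:420,:560]
    near=(abs(u-fc[0])<42)&(abs(v-fc[1])<42); g=z["f"].astype(int); grey=g.max(2)-g.min(2)<25
    t=w[near&grey&(w[...,2]>62)&(w[...,2]<72)]
    (c,s,a)=cv2.minAreaRect(t[:,:2].astype(np.float32)); b=cv2.boxPoints((c,s,a))
    e=max((b[1]-b[0],b[2]-b[1]),key=np.linalg.norm)
    print(n,"fence",np.round(c),np.round(s),"yaw",np.arctan2(e[1],e[0]).round(3),"z",np.median(t[:,2]),len(t))
    m=((abs(u-sc[0])<45)&(abs(v-sc[1])<45)&(w[...,2]>34)&(w[...,2]<52)&(w[...,1]>-255)).astype(np.uint8)
    k,l,st,_=cv2.connectedComponentsWithStats(m)
    for i in range(1,k):
        p=w[l==i]
        if len(p)>15: print(" comp",len(p),p.mean(0).round(1),((p.min(0)+p.max(0))/2).round(1),p.max(0).round(),"px",u[l==i].mean().round(),v[l==i].mean().round())
    pl=(w[...,2]>14)&(w[...,2]<26)&(g.max(2)<95)&(w[...,1]<-100)&(w[...,1]>-380)&(w[...,0]>400)
    q=w[pl]; c,s,a=cv2.minAreaRect(q[:,:2].astype(np.float32)); b=cv2.boxPoints((c,s,a)); print(" plate",b.round().tolist(),np.median(q[:,2]))
    sb=w[(w[...,2]>76)&(w[...,2]<90)&(w[...,1]<-150)&(w[...,1]>-380)&(w[...,0]>430)&(w[...,0]<640)]
    if len(sb)>20: c,s,a=cv2.minAreaRect(sb[:,:2].astype(np.float32)); print(" stop",np.round(c),np.round(s),cv2.boxPoints((c,s,a)).round().tolist())
E
```

```text
side fence [481.  85.] [ 34. 116.] yaw -0.269 z 66.15676454034184 832
 comp 258 [ 557.  -211.2   42.4] [ 559.7 -209.7   42. ] [ 574. -196.   50.] px 389.0 351.0
 comp 277 [ 497.8 -210.4   42.3] [ 500.3 -208.    42.1] [ 514. -194.   50.] px 353.0 365.0
 plate [[438.0, -323.0], [618.0, -325.0], [622.0, -101.0], [442.0, -98.0]] 20.210876407270348
 stop [ 572. -305.] [55. 30.] [[556.0, -332.0], [587.0, -332.0], [587.0, -277.0], [557.0, -277.0]]
top fence [481.  85.] [ 30. 116.] yaw -0.287 z 66.00532332282012 900
 comp 141 [ 559.5 -206.3   42.3] [ 561.7 -208.    41.6] [ 575. -195.   49.] px 447.0 188.0
 comp 144 [ 500.4 -205.1   42.3] [ 500.6 -206.2   42.3] [ 514. -194.   51.] px 447.0 217.0
 plate [[439.0, -361.0], [618.0, -363.0], [620.0, -154.0], [441.0, -152.0]] 19.789485644264573
 stop [ 572. -309.] [65. 30.] [[557.0, -341.0], [587.0, -342.0], [588.0, -277.0], [558.0, -276.0]]
```

Both views agree: fence at (481, 85), rail top at z = 66, yaw about -0.28. The seat is at (530, -208), z = 20, yaw about -0.01. The sizes match the text, so I'm approaching now.

Call:
servo_tool([
  [[125,-137,0],[0,0,0]],
  [[125,-137,0],[0,0,0]],
  [[125,-137,0],[0,0,0]],
  [[125,-137,0],[0,0,0]],
  [[125,-137,0],[0,0,0]],
])

```text
t: 0.92
ee_pos: [298.9, -401.5, 188.8]
orientation: [-3.082, -0.601, 0.0]
ft_force: [-0.4, 0.3, 0.6]
width: 87.6
grasp_force: 0.0
```

Call:
servo_tool([
  [[125,-137,0],[0,0,0]],
  [[125,-137,0],[0,0,0]],
  [[125,-137,0],[0,0,0]],
  [[125,-137,0],[0,0,0]],
  [[125,-137,0],[0,0,0]],
])

```text
t: 1.33
ee_pos: [363.6, -228.3, 189.2]
orientation: [-3.083, -0.601, -0.0]
ft_force: [-1.0, -0.1, -1.6]
width: 87.9
grasp_force: 0.0
```

Call:
servo_tool([
  [[125,-137,0],[0,0,0.6]],
  [[125,-137,0],[0,0,0.6]],
  [[125,-137,0],[0,0,0.6]],
  [[125,-137,0],[0,0,0.6]],
  [[125,-137,0],[0,0,0.6]],
])

```text
t: 1.75
ee_pos: [424.0, -69.5, 189.4]
orientation: [3.134, -0.214, 0.001]
ft_force: [0.8, -0.6, -0.4]
width: 87.9
grasp_force: 0.0
```

```bash
cat >> h.py <<'E'
from scipy.spatial.transform import Rotation as R
def go(x,y,z,yaw):
    o=ctrl.get_obs(); r=R.from_rotvec(o["orientation"]); t=R.from_euler("z",yaw)*R.from_rotvec([np.pi,0,0])
    print("t",o["t"].__round__(2),"pos",o["ee_pos"].round(1),"w",round(o["width"],1),"gf",round(o["grasp_force"],1),"f",o["ft_force"].round(1),"yaw",np.arctan2(*r.as_matrix()[[1,0],0]).round(3))
    print("delta",r.inv().apply(np.array([x,y,z])-o["ee_pos"]).round(1),(r.inv()*t).as_rotvec().round(3))
E
python3 -c "
from h import *
go(481,85,120,-.28)"
```

```text
t 1.75 pos [424.  -69.5 189.4] w 87.9 gf 0.0 f [ 0.8 -0.6 -0.4] yaw -0.136
delta [  35.5 -160.9   69.4] [ 0.    -0.001  0.144]
```

Call:
servo_tool([
  [[35,-160,60],[0,0,0.14]],
  [[35,-160,60],[0,0,0.14]],
  [[35,-160,60],[0,0,0.14]],
  [[35,-160,60],[0,0,0.14]],
  [[35,-160,60],[0,0,0.14]],
])

```text
t: 2.17
ee_pos: [479.9, 86.7, 127.7]
orientation: [-3.113, 0.42, 0.001]
ft_force: [0.1, 0.4, 0.3]
width: 88.2
grasp_force: 0.0
```

Call:
servo_tool([
  [[0,0,0],[0,0,0]],
  [[0,0,0],[0,0,0]],
  [[0,0,0],[0,0,0]],
])

```text
t: 2.42
ee_pos: [478.8, 82.0, 129.4]
orientation: [3.112, -0.425, -0.0]
ft_force: [-0.0, -0.5, 0.4]
width: 87.5
grasp_force: 0.0
```

```bash
python3 -c "
from h import *
go(481,85,100,-.28)"
```

```text
t 2.42 pos [478.8  82.  129.4] w 87.5 gf 0.0 f [-0.  -0.5  0.4] yaw -0.271
delta [ 1.3 -3.5 29.4] [ 0.    -0.     0.009]
```

Call:
servo_tool([
  [[1,-3,30],[0,0,0.01]],
  [[1,-3,50],[0,0,0.01]],
  [[1,-3,70],[0,0,0.01]],
  [[1,-3,82],[0,0,0.01]],
  [[1,-3,87],[0,0,0.01]],
])

```text
t: 2.83
ee_pos: [479.8, 83.7, 41.3]
orientation: [3.109, -0.443, -0.003]
ft_force: [-0.0, 0.2, 0.0]
width: 88.1
grasp_force: 0.0
```

Call:
servo_tool([
  [[0,0,0],[0,0,0]],
  [[0,0,0],[0,0,0]],
  [[0,0,0],[0,0,0]],
  [[0,0,0],[0,0,0]],
  [[0,0,0],[0,0,0]],
], grip=1)

```text
t: 3.25
ee_pos: [481.5, 85.5, 42.9]
orientation: [-3.11, 0.44, -0.002]
ft_force: [-0.1, -0.3, 0.6]
width: 58.0
grasp_force: 0.0
```

Call:
servo_tool([
  [[0,0,0],[0,0,0]],
  [[0,0,0],[0,0,0]],
  [[0,0,0],[0,0,0]],
  [[0,0,0],[0,0,0]],
  [[0,0,0],[0,0,0]],
])

```text
t: 3.67
ee_pos: [480.8, 85.6, 42.1]
orientation: [3.111, -0.44, -0.0]
ft_force: [0.6, -0.6, -0.2]
width: 24.6
grasp_force: 0.0
```

Width 24.6 is narrower than the 30 mm rail and there is no grasp force, so I'm looking.

```bash
python3 - <<'E'
from h import *
go(481,85,42,-.28)
p=get_image("side");a=p["frame"][140:310,180:400];q=get_image("top");b=q["frame"][140:310,200:420]
cv2.imwrite("pics/g1.png",cv2.resize(np.hstack([a,b]),None,fx=1.8,fy=1.8))
E
```

```text
t 3.67 pos [480.8  85.6  42.1] w 24.6 gf 0.0 f [ 0.6 -0.6 -0.2] yaw -0.281
delta [0.3 0.5 0.1] [ 0.     0.    -0.001]
```

View pics/g1.png

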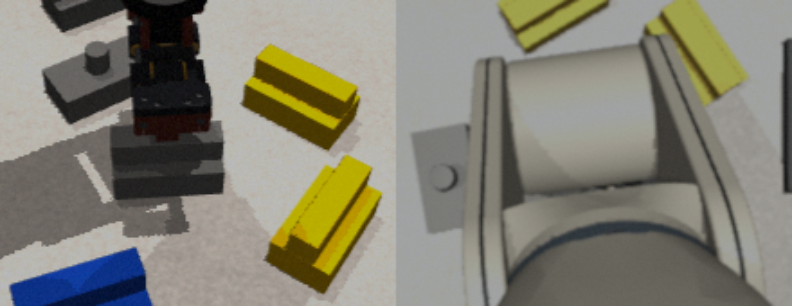

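Call:
servo_tool([
  [[0,0,0],[0,0,0]],
  [[0,0,0],[0,0,0]],
  [[0,0,0],[0,0,0]],
  [[0,0,0],[0,0,0]],
])

```text
t: 4.1
ee_pos: [480.9, 85.5, 42.1]
orientation: [-3.111, 0.44, 0.0]
ft_force: [-0.4, 0.2, 1.1]
width: 0.2
grasp_force: 0.0
```

```bash
python3 - <<'E'
from h import *
go(481,85,42,-.28)
p=get_image("side");a=p["frame"][150:270,210:340]
cv2.imwrite("pics/g2.png",cv2.resize(a,None,fx=5,fy=5,interpolation=cv2.INTER_CUBIC)[:600])
w=cloud(p)
for v in range(190,252,3): print(v,w[v,262:290:9].round().tolist())
E
```

```text
t 4.1 pos [480.9  85.5  42.1] w 0.2 gf 0.0 f [-0.4  0.2  1.1] yaw -0.281
delta [0.3 0.5 0.1] [-0.     0.    -0.001]
190 [[443.0, 24.0, 201.0], [457.0, 21.0, 198.0], [469.0, 15.0, 200.0], [481.0, 11.0, 200.0]]
193 [[442.0, 21.0, 198.0], [454.0, 14.0, 200.0], [467.0, 11.0, 198.0], [480.0, 7.0, 197.0]]
196 [[440.0, 14.0, 199.0], [452.0, 10.0, 198.0], [465.0, 4.0, 199.0], [477.0, 0.0, 198.0]]
199 [[438.0, 8.0, 199.0], [450.0, 3.0, 199.0], [462.0, -2.0, 200.0], [475.0, -5.0, 198.0]]
202 [[437.0, 6.0, 195.0], [450.0, 3.0, 193.0], [462.0, -1.0, 192.0], [475.0, -5.0, 191.0]]
205 [[438.0, 9.0, 185.0], [450.0, 4.0, 185.0], [464.0, 2.0, 182.0], [477.0, -2.0, 181.0]]
208 [[439.0, 14.0, 172.0], [452.0, 10.0, 172.0], [466.0, 7.0, 169.0], [479.0, 3.0, 168.0]]
211 [[439.0, 14.0, 166.0], [452.0, 10.0, 165.0], [466.0, 7.0, 163.0], [479.0, 2.0, 162.0]]
214 [[439.0, 14.0, 158.0], [452.0, 10.0, 158.0], [495.0, 80.0, 66.0], [510.0, 74.0, 66.0]]
217 [[461.0, 84.0, 66.0], [477.0, 79.0, 65.0], [492.0, 74.0, 65.0], [508.0, 67.0, 66.0]]
220 [[459.0, 78.0, 66.0], [474.0, 72.0, 65.0], [490.0, 68.0, 64.0], [506.0
[... 198 characters left out ...]
[457.0, 76.0, 43.0], [474.0, 72.0, 40.0], [490.0, 67.0, 38.0], [507.0, 63.0, 35.0]]
232 [[457.0, 75.0, 35.0], [473.0, 68.0, 36.0], [488.0, 62.0, 36.0], [504.0, 57.0, 36.0]]
235 [[454.0, 66.0, 38.0], [470.0, 62.0, 35.0], [486.0, 56.0, 36.0], [501.0, 49.0, 36.0]]
238 [[452.0, 61.0, 36.0], [468.0, 57.0, 33.0], [484.0, 50.0, 34.0], [500.0, 46.0, 32.0]]
241 [[452.0, 61.0, 27.0], [468.0, 56.0, 25.0], [484.0, 52.0, 23.0], [500.0, 46.0, 22.0]]
244 [[452.0, 61.0, 18.0], [468.0, 56.0, 17.0], [485.0, 52.0, 13.0], [500.0, 45.0, 14.0]]
247 [[451.0, 61.0, 8.0], [468.0, 56.0, 6.0], [484.0, 51.0, 6.0], [501.0, 47.0, 3.0]]
250 [[451.0, 59.0, 1.0], [467.0, 54.0, -0.0], [483.0, 48.0, -1.0], [499.0, 41.0, 1.0]]
```

View pics/g2.png

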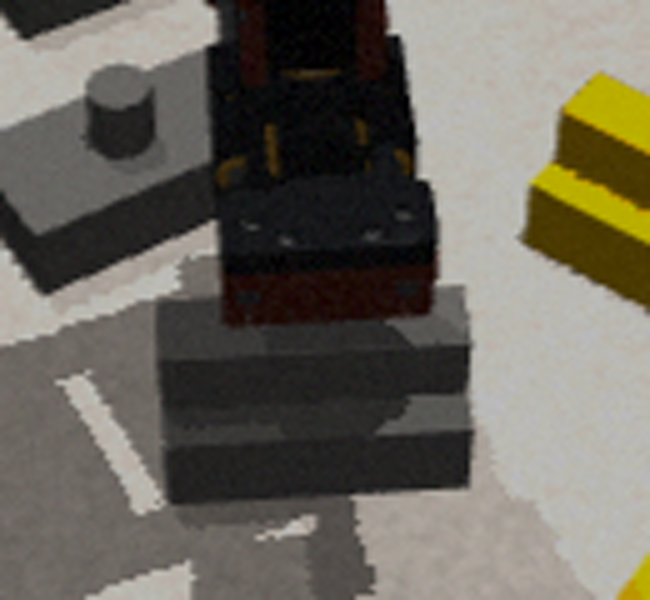

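The gripper shut fully on nothing. The body's underside shows at z≈158 where about 122 was expected, so the tool is really higher than reported. I'll lift, then measure the fingertips against the reported TCP.

Call:
servo_tool([
  [[0,0,-40],[0,0,0]],
  [[0,-40,-80],[0,0,0]],
  [[0,-80,-120],[0,0,0]],
  [[0,-80,-120],[0,0,0]],
  [[0,-80,-120],[0,0,0]],
])

```text
t: 4.57
ee_pos: [507.4, 166.3, 167.0]
orientation: [-3.106, 0.436, -0.014]
ft_force: [0.7, 1.1, 0.7]
width: 0.6
grasp_force: 0.0
```

```bash
python3 - <<'E'
from h import *
o=ctrl.get_obs();go(481,85,42,-.28); e=o["ee_pos"]
p=get_image("side");w=cloud(p)
cv2.imwrite("pics/g3.png",p["frame"])
m=(np.hypot(w[...,0]-e[0],w[...,1]-e[1])<35)&(w[...,2]>75)
for lo in range(75,320,15):
    q=w[m&(w[...,2]>=lo)&(w[...,2]<lo+15)]
    if len(q): print(lo,len(q),q.mean(0).round(),q.min(0).round(),q.max(0).round())
c=np.linalg.inv(p["pose"])@np.r_[e,1]; print("TCP px",(p["K"]@c[:3]/c[2])[:2])
E
```

```text
t 4.57 pos [507.4 166.3 167. ] w 0.6 gf 0.0 f [0.7 1.1 0.7] yaw -0.279
delta [ -4.1  86.2 124.4] [-0.006 -0.008  0.001]
195 46 [504. 159. 206.] [493. 153. 202.] [515. 162. 210.]
210 104 [504. 158. 217.] [493. 154. 210.] [516. 163. 225.]
225 35 [504. 158. 228.] [493. 154. 225.] [515. 162. 231.]
300 297 [503. 157. 306.] [473. 136. 302.] [540. 194. 315.]
315 361 [501. 149. 323.] [478. 132. 315.] [523. 184. 330.]
TCP px [269.91318211 141.70997305]
```

View pics/g3.png

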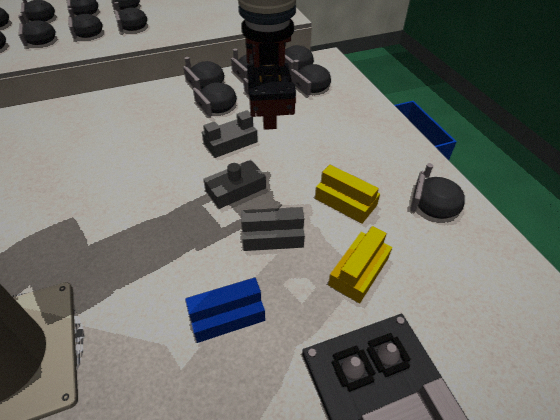

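Row ≈128 of the picture shows the fingertip at z≈202, while the reported TCP is 167. So the true tips stand about 35 mm above the reported TCP, and the body check gave 36. The fence is unmoved at (273,229). I'll allow for that and go again.

Call:
servo_tool([
  [[0,40,0],[0,0,0]],
  [[0,80,0],[0,0,0]],
  [[0,80,30],[0,0,0]],
  [[0,80,60],[0,0,0]],
  [[0,80,60],[0,0,0]],
], grip=-1)

```text
t: 5.03
ee_pos: [475.5, 83.3, 97.0]
orientation: [3.107, -0.442, -0.016]
ft_force: [-2.0, -0.2, 0.1]
width: 30.2
grasp_force: 0.0
```

Call:
servo_tool([
  [[0,0,0],[0,0,0]],
  [[0,0,0],[0,0,0]],
  [[0,0,0],[0,0,0]],
  [[0,0,0],[0,0,0]],
  [[0,0,0],[0,0,0]],
])

```text
t: 5.45
ee_pos: [481.6, 85.9, 103.1]
orientation: [-3.11, 0.439, -0.003]
ft_force: [0.3, -0.4, 0.7]
width: 63.2
grasp_force: 0.0
```

Call:
servo_tool([
  [[0,0,0],[0,0,0]],
  [[0,0,0],[0,0,0]],
  [[0,0,0],[0,0,0]],
  [[0,0,0],[0,0,0]],
  [[0,0,0],[0,0,0]],
])

```text
t: 5.87
ee_pos: [480.9, 85.6, 102.1]
orientation: [3.111, -0.44, -0.0]
ft_force: [0.5, -0.3, -0.4]
width: 87.6
grasp_force: 0.0
```

```bash
python3 -c "
from h import *
go(481,85,7,-.28)"
```

```text
t 5.87 pos [480.9  85.6 102.1] w 87.6 gf 0.0 f [ 0.5 -0.3 -0.4] yaw -0.281
delta [ 0.3  0.5 95.1] [ 0.     0.    -0.001]
```

Call:
servo_tool([
  [[0,0,35],[0,0,0]],
  [[0,0,65],[0,0,0]],
  [[0,0,82],[0,0,0]],
  [[0,0,90],[0,0,0]],
  [[0,0,94],[0,0,0]],
])

```text
t: 6.28
ee_pos: [480.1, 85.4, 6.9]
orientation: [3.11, -0.44, -0.003]
ft_force: [-0.3, 0.6, 0.4]
width: 87.9
grasp_force: 0.0
```

Call:
servo_tool([
  [[0,0,0],[0,0,0]],
  [[0,0,0],[0,0,0]],
  [[0,0,0],[0,0,0]],
  [[0,0,0],[0,0,0]],
  [[0,0,0],[0,0,0]],
], grip=1)

```text
t: 6.7
ee_pos: [481.6, 85.6, 8.9]
orientation: [-3.11, 0.44, -0.003]
ft_force: [0.1, 0.5, 1.2]
width: 58.1
grasp_force: 0.0
```

Call:
servo_tool([
  [[0,0,0],[0,0,0]],
  [[0,0,0],[0,0,0]],
  [[0,0,0],[0,0,0]],
  [[0,0,0],[0,0,0]],
  [[0,0,0],[0,0,0]],
])

```text
t: 7.12
ee_pos: [480.9, 85.5, 8.1]
orientation: [3.111, -0.44, -0.0]
ft_force: [0.6, -0.6, 1.1]
width: 29.8
grasp_force: 30.0
```

Gripped: opening 29.8, force 30 N. Lifting and carrying.

Call:
servo_tool([
  [[0,0,-15],[0,0,0]],
  [[0,0,-40],[0,0,0]],
  [[0,0,-75],[0,0,0]],
  [[0,0,-110],[0,0,0]],
  [[0,0,-125],[0,0,0]],
])

```text
t: 7.53
ee_pos: [482.4, 85.8, 136.5]
orientation: [-3.109, 0.44, -0.006]
ft_force: [0.5, 0.6, -2.0]
width: 29.9
grasp_force: 30.0
```

Call:
servo_tool([
  [[0,0,0],[0,0,-0.1]],
  [[0,0,0],[0,0,-0.2]],
  [[0,0,0],[0,0,-0.27]],
  [[0,0,0],[0,0,-0.27]],
  [[0,0,0],[0,0,-0.27]],
])

```text
t: 7.95
ee_pos: [480.4, 85.5, 132.8]
orientation: [3.141, -0.021, -0.001]
ft_force: [-0.3, 0.3, -3.2]
width: 29.8
grasp_force: 30.0
```

```bash
python3 -c "
from h import *
go(530,-208,133,-.012)"
```

```text
t 7.95 pos [480.4  85.5 132.8] w 29.8 gf 30.0 f [-0.3  0.3 -3.2] yaw -0.013
delta [ 5.340e+01  2.928e+02 -2.000e-01] [ 0.     0.001 -0.001]
```

Call:
servo_tool([
  [[5,25,0],[0,0,0]],
  [[11,60,0],[0,0,0]],
  [[17,95,0],[0,0,0]],
  [[23,125,0],[0,0,0]],
  [[27,146,0],[0,0,0]],
])

```text
t: 8.37
ee_pos: [506.4, -63.1, 132.8]
orientation: [3.141, -0.023, -0.0]
ft_force: [1.2, -0.2, -3.1]
width: 29.6
grasp_force: 30.0
```

Call:
servo_tool([
  [[6,32,0],[0,0,0]],
  [[12,66,0],[0,0,0]],
  [[18,100,0],[0,0,0]],
  [[23,130,0],[0,0,0]],
  [[26,146,0],[0,0,0]],
])

```text
t: 8.78
ee_pos: [530.9, -210.1, 132.8]
orientation: [3.141, -0.024, 0.0]
ft_force: [-0.1, -0.1, -2.9]
width: 29.7
grasp_force: 30.0
```

Call:
servo_tool([
  [[0,0,10],[0,0,0]],
  [[0,0,25],[0,0,0]],
  [[0,0,40],[0,0,0]],
  [[0,0,45],[0,0,0]],
  [[0,0,45],[0,0,0]],
])

```text
t: 9.2
ee_pos: [529.0, -205.4, 86.1]
orientation: [-3.14, 0.017, 0.006]
ft_force: [0.0, 0.6, -2.4]
width: 30.0
grasp_force: 30.0
```

```bash
python3 - <<'E'
from h import *
go(530,-208,65,-.012)
p=get_image("side");w=cloud(p);cv2.imwrite("pics/g4.png",p["frame"][150:,180:])
v,u=np.mgrid[:420,:560]; e=ctrl.get_obs()["ee_pos"]; zt=e[2]-8.1+66
for n,h0 in(("rail top",zt),("body top",zt-30)):
    q=w[(abs(w[...,2]-h0)<3)&(np.hypot(w[...,0]-530,w[...,1]+208)<75)]
    print(n,h0.round(),len(q),np.percentile(q,[1,99],0).round().tolist(),np.median(q[:,2]).round(1))
E
```

```text
t 9.2 pos [ 529.  -205.4   86.1] w 30.0 gf 30.0 f [ 0.   0.6 -2.4] yaw -0.011
delta [ 1.2  2.7 21.1] [-0.002  0.004  0.001]
rail top 145.0 925 [[472.0, -228.0, 142.0], [527.0, -187.0, 147.0]] 144.2
body top 115.0 978 [[471.0, -237.0, 112.0], [581.0, -172.0, 118.0]] 114.3
```

View pics/g4.png

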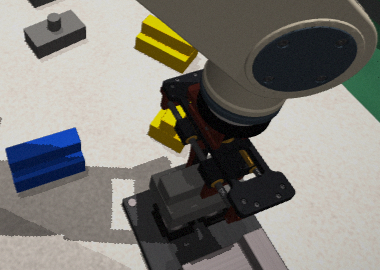

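The fence is held level above the studs, near (145–245, 165–235) in the crop. Its centre is at about (529, -205). Lowering with a 3 mm correction.

Call:
servo_tool([
  [[1,3,10],[0,0,0]],
  [[1,3,20],[0,0,0]],
  [[1,3,30],[0,0,0]],
  [[1,3,38],[0,0,0]],
  [[1,3,42],[0,0,0]],
])

```text
t: 9.67
ee_pos: [530.7, -209.6, 44.5]
orientation: [-3.141, 0.017, 0.003]
ft_force: [-0.8, -0.5, -2.3]
width: 29.5
grasp_force: 30.0
```

Call:
servo_tool([
  [[0,0,1],[0,0,0]],
  [[0,0,2],[0,0,0]],
  [[0,0,3],[0,0,0]],
  [[0,0,4],[0,0,0]],
  [[0,0,5],[0,0,0]],
])

```text
t: 10.08
ee_pos: [532.0, -210.2, 41.4]
orientation: [3.141, -0.017, 0.001]
ft_force: [0.3, 0.2, -2.8]
width: 30.0
grasp_force: 30.0
```

Call:
servo_tool([
  [[0,0,0.7],[0,0,0]],
  [[0,0,1.4],[0,0,0]],
  [[0,0,2],[0,0,0]],
  [[0,0,2.5],[0,0,0]],
  [[0,0,3],[0,0,0]],
])

```text
t: 10.5
ee_pos: [531.7, -210.1, 38.1]
orientation: [3.142, -0.017, 0.0]
ft_force: [0.4, -0.3, -2.9]
width: 30.2
grasp_force: 30.0
```

Call:
servo_tool([
  [[0,0,0.7],[0,0,0]],
  [[0,0,1.4],[0,0,0]],
  [[0,0,2],[0,0,0]],
  [[0,0,2.5],[0,0,0]],
  [[0,0,3],[0,0,0]],
])

```text
t: 10.92
ee_pos: [531.7, -210.1, 35.6]
orientation: [3.142, -0.017, 0.0]
ft_force: [-2.6, 0.3, 5.4]
width: 29.8
grasp_force: 30.0
```

Call:
servo_tool([
  [[0,0,0.7],[0,0,0]],
  [[0,0,1.4],[0,0,0]],
  [[0,0,2],[0,0,0]],
  [[0,0,2.5],[0,0,0]],
  [[0,0,3],[0,0,0]],
])

```text
t: 11.33
ee_pos: [531.7, -210.0, 32.7]
orientation: [3.142, -0.017, 0.0]
ft_force: [-1.7, 1.3, 5.1]
width: 30.0
grasp_force: 30.0
```

Call:
servo_tool([
  [[0,0,0.5],[0,0,0]],
  [[0,0,1],[0,0,0]],
  [[0,0,1.5],[0,0,0]],
  [[0,0,2],[0,0,0]],
  [[0,0,2],[0,0,0]],
])

```text
t: 11.75
ee_pos: [531.7, -210.0, 30.6]
orientation: [3.141, -0.017, 0.0]
ft_force: [-1.1, 1.0, 5.0]
width: 30.2
grasp_force: 30.0
```

Ring resistance is 8 N, as described, and the block is moving with the tool. Pressing on.

Call:
servo_tool([
  [[0,0,0.5],[0,0,0]],
  [[0,0,1],[0,0,0]],
  [[0,0,1.5],[0,0,0]],
  [[0,0,2],[0,0,0]],
  [[0,0,2],[0,0,0]],
])

```text
t: 12.17
ee_pos: [531.7, -210.0, 28.6]
orientation: [3.141, -0.017, 0.0]
ft_force: [-2.0, 0.8, 4.2]
width: 29.8
grasp_force: 30.0
```

Call:
servo_tool([
  [[0,0,0.4],[0,0,0]],
  [[0,0,0.8],[0,0,0]],
  [[0,0,1],[0,0,0]],
  [[0,0,1],[0,0,0]],
  [[0,0,1],[0,0,0]],
])

```text
t: 12.58
ee_pos: [531.7, -210.0, 28.2]
orientation: [3.141, -0.017, 0.0]
ft_force: [-4.4, 1.9, 10.8]
width: 29.9
grasp_force: 30.0
```

Call:
servo_tool([
  [[0,0,0.4],[0,0,0]],
  [[0,0,0.8],[0,0,0]],
  [[0,0,1],[0,0,0]],
  [[0,0,1],[0,0,0]],
])

```text
t: 12.92
ee_pos: [531.7, -210.0, 28.1]
orientation: [3.141, -0.017, 0.0]
ft_force: [-7.7, 2.8, 21.2]
width: 30.2
grasp_force: 30.0
```

Call:
servo_tool([
  [[0,0,-1],[0,0,0]],
  [[0,0,-1],[0,0,0]],
  [[0,0,-1],[0,0,0]],
  [[0,0,-1],[0,0,0]],
  [[0,0,-1],[0,0,0]],
], grip=-0.2)

```text
t: 13.33
ee_pos: [531.6, -210.0, 26.8]
orientation: [-3.141, 0.017, 0.0]
ft_force: [-0.1, -0.5, -0.2]
width: 52.4
grasp_force: 0.0
```

Call:
servo_tool([
  [[0,0,0],[0,0,0]],
  [[0,0,-15],[0,0,0]],
  [[0,0,-50],[0,0,0]],
  [[0,0,-80],[0,0,0]],
  [[0,0,-100],[0,0,0]],
])

```text
t: 13.75
ee_pos: [532.5, -210.4, 129.4]
orientation: [3.141, -0.017, 0.003]
ft_force: [0.2, 0.9, -0.3]
width: 52.4
grasp_force: 0.0
```

Call:
servo_tool([
  [[0,-40,-20],[0,0,0]],
  [[0,-80,-40],[0,0,0]],
  [[0,-120,-40],[0,0,0]],
  [[0,-160,-40],[0,0,0]],
  [[0,-200,-40],[0,0,0]],
])

```text
t: 14.17
ee_pos: [533.9, -9.0, 167.8]
orientation: [3.142, -0.018, 0.002]
ft_force: [0.3, -0.2, 0.5]
width: 52.9
grasp_force: 0.0
```

```bash
python3 - <<'E'
from h import *
go(530,-208,100,-.012)
for n in("side","top"):
    p=get_image(n);w=cloud(p);f=p["frame"];cv2.imwrite(f"pics/end_{n}.png",f)
    for nm,h0 in(("rail top",86),("body top",56),("plate",20)):
        q=w[(abs(w[...,2]-h0)<7)&(np.hypot(w[...,0]-530,w[...,1]+208)<72)]
        if len(q)<30: continue
        A=np.c_[q[:,:2]-[530,-208],np.ones(len(q))]; k=np.linalg.lstsq(A,q[:,2],rcond=None)[0]
        c,s,a=cv2.minAreaRect(q[:,:2].astype(np.float32)); print(n,nm,len(q),"med",np.median(q[:,2]).round(1),"tilt",k[:2].round(3),"rect",np.round(c),np.round(s),round(a))
E
```

```text
t 14.17 pos [533.9  -9.  167.8] w 52.9 gf 0.0 f [ 0.3 -0.2  0.5] yaw -0.012
delta [ -1.6 199.   67.8] [ 0.    -0.001  0.   ]
side rail top 1825 med 86.1 tilt [0.003 0.037] rect [ 532. -209.] [ 31. 117.] 89
side body top 1733 med 56.1 tilt [0.003 0.005] rect [ 531. -228.] [104. 117.] 89
side plate 2509 med 20.3 tilt [-0.001 -0.002] rect [ 526. -211.] [117. 135.] 90
top rail top 481 med 85.5 tilt [ 0.007 -0.059] rect [ 533. -209.] [67. 30.] 0
top body top 271 med 55.7 tilt [ 0.026 -0.032] rect [ 538. -209.] [65. 70.] 89
top plate 201 med 19.7 tilt [-0.016 -0.105] rect [ 523. -166.] [26. 36.] 87
```

View pics/end_side.png

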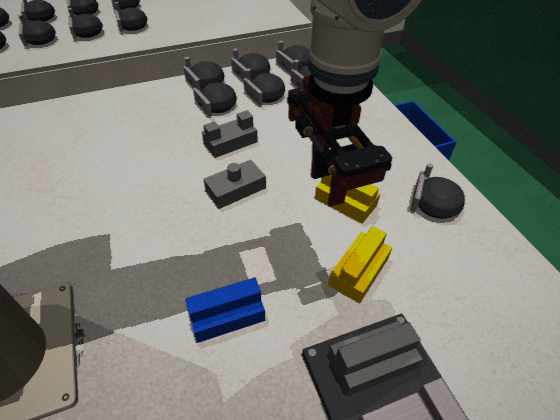

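The fence sits flat on the plate at side-view (376,355). Its rail top is at 86.1 (86 expected), it is level along x, and it is centred at (532, -209). The bystanders at (230,135) and (235,183) are unmoved and the gripper is clear, so I'm handing in.

```bash
python3 -c "
from h import *
print(close_job())"
```

```text
the job is handed in; nothing more can be done
None
```

The straight fence block is pressed home on the two bare studs: rail top measured at 86.1 mm (86 expected), level end to end, about 2 mm from the measured seat. It is released, the notched and round-post blocks look unmoved in the last picture, and the job was handed in at about 14 s; no verdict came back.

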